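# Open the push-and-turn cap of the brush-cleaner bottle

### The job

On the art studio's table two brush-cleaner bottles with child-resistant caps stand fixed in wooden blocks. Open the taller bottle: push its cap firmly down and, while keeping it down, turn it anticlockwise (seen from above) about 70 degrees to its stop, then let go so that it springs up again. Leave the shorter bottle closed, and do not knock over or push about the mug and the jar.

Things in the scene. Friction and masses are not known exactly. Their poses are not given: they have to be found in the camera images.
- tall: The taller bottle: square, grey plastic, 78 mm wide, upright in a square wooden block (110 mm wide, 30 mm high) screwed to the table; bottle and block cannot move. Origin: centre of the block's underside, on the table; z up. The cap sits on its axis.
- tall_cap (a point): Centre of the top face of the taller bottle's white cap, 201 mm above the table; z up; sinks and turns with the cap. The cap is round and stepped: a ribbed grip 44 mm in diameter from the top face down 24 mm, below it a skirt 58 mm in diameter, 12 mm high, whose ledge the fingertips may push on. Grip the 44 mm part across from above, in any direction, fingertips just above the ledge.
- tall_press (a joint): How far the taller bottle's cap is pushed down, m: 0 up, 0.006 fully down. A spring resists: about 8 N to start, 15 N fully down. Only when more than about 4 mm down can the cap turn past its lock; otherwise it jams after about 10 degrees.
- tall_turn (a joint): Turn of the taller bottle's cap, rad, growing anticlockwise seen from above: 0 to 0.1 at the start (closed), end stop at 1.3. Past the lock at about 0.75 it stays open when let go, and the spring lifts it again. It turns with light friction (0.04 N m).
- short_cap (a point): Centre of the top face of the shorter bottle's cap, about 131 mm above the table. The same kind and width of bottle, block and cap as the taller one, only lower; at least 170 mm away from it. It is to stay closed.
- short_turn (a joint): Turn of the shorter bottle's cap, rad, as for the taller one: 0 to 0.1 is closed.
- mug: White ceramic mug, loose, 80 mm diameter, 90 mm high, standing beyond the bottles; origin at the centre of its underside, z up.
- jar: Small squat closed paint jar with a black lid, loose, 60 mm diameter, 60 mm high, standing beyond the bottles; origin at the centre of its underside, z up.
Not all that is in view belongs to the job. Leave any blue look-alike of the part that bears short_cap alone.

How it is judged:
By the outcome, as a careful person would: the job done as asked, in the order asked, and still so for the second after the job is handed in, with the robot touching nothing.
It also fails if it takes over 29 s, if anything falls off the work surface, if the arm or the gripper's body presses on something with over 40 N, if the wrist force passes 120 N, or if a joint passes its speed limit or range.

### The arm

A 7-joint arm with a two-finger parallel gripper is mounted at the origin on the work surface. World frame = base frame: x ahead of the robot, y to its left, z up, the work surface at z = 0. Lengths are in m, angles in rad, forces in N, time in s.
With the tool pointing down it reaches from about 0.4 to 0.85 m from the base axis. Payload 10.4 kg.
Tool frame: the origin (TCP) lies on the centre line of the jaws, within the pads' length; the fingertips stand r.finger_overhang ahead of it and the grasp point (between the pads) lies 5 mm behind it (r.finger_overhang is the distance from the TCP to the fingertips, in m); z points along the fingers, y is the line along which they close (so a half turn about z gives the same grasp; the last joint's range is limited). The gripper opens to 87 mm and grips with 3 to 60 N. Pads are 19 mm wide; open, the fingers measure 117 mm over their backs; the gripper's body (75 mm by 190 mm) begins 51 mm behind the grasp point.
Start: joints at [1.22, 0.332, -0.065, 1.46, 0.022, 1.35, -0.088], TCP at [0.201, -0.592, 0.237] pointing down, gripper open.
Joint ranges: [-2.6, 2.6], [-0.5, 2.12], [-1.47, 1.34], [0.16, 2.42], [-1.27, 4.41], [0.06, 2.06], [-2.6, 2.6]. Speed limits (rad/s): [2.22, 2.22, 2.79, 2.79, 3.14, 3.14, 3.14].

### API

Orientations are given as a unit quaternion [x, y, z, w].
In Python, from bench import read_state, viewer, r gives the robot as it stands.
- The arm moves only by the tool carry_out, never from a script. Its argument "moves" is a list of rows, each a list of 6 numbers: the shift along the tool's x, y, z in units of 40 mm (1.0 is 40 mm), then the turn, a rotation vector about the tool's x, y, z in units of 8 degrees (1.0 is 8 degrees). A call has 1 to 20 rows; each row shifts and turns the commanded pose from where the row before left it, along the tool's axes as they then stand; what a row does not reach is not made up. A row lasts 1/8 s, in which the tool goes at most 62.5 mm and 10.7 degrees, less where a joint would pass 70% of its speed; a pose out of reach is approached as far as the arm can. A call is refused whole if a number of a shift passes 1 or a number of a turn 1, either way. A call with a gripper value outside its range is refused whole. "fingers" is the finger opening in mm, from 0 to 87, set as the call begins (left out, the last holds). The fingers move at their own pace and stop on an object; "force" is the grip in N (left out, the last holds). Time passes only in rows, so rows that do not move let the fingers close. It gives the time, the measured TCP pose, the force, the opening and the grip force at its end, in the units of the state.
- read_state(): the state, without advancing time (a new reading comes with each control period).
- viewer.camera(name): name is "scene" or "top"; returns a dict with "pixels" (420x560x3 uint8, red, green, blue), "range_z" (420x560 float32, m along the optical axis (not along the pixel's ray), 0 where there is no reading), "fx", "fy", "cx", "cy" (pixels), "xyz" and "orientation" of the camera in the world. Camera axes: x right, y down, z forward; pixel columns grow to the right and rows downward; lengths in m; the calibration is good to about 2 mm. A picture is of the moment at which its call begins.
- r.close_job(): hands the job in; it is judged then, once.
The state is a dict: "time": time; "joint_positions": joint angles; "joint_vel": joint speeds; "joint_torque": joint torques, N m; "ee_pos": TCP position; "eef_rot": TCP orientation; "ft_force": force on the tool from outside, world axes, zero at the start; "torque": the same for the moment, N m; "width": finger opening in m; "grip_force": force on a finger pad.
Only numpy, scipy, OpenCV 4.12 (cv2) and the standard library are available. Lean on these libraries where they do the work, as an engineer would, in place of code of your own. Each camera call takes 0.05 s, during which the arm holds its last target. There are 200 camera calls.

## Working session

There is one attempt and no reset: what is moved stays moved. The work goes in short steps, Python scripts to look and compute and a tool call to move; the robot and the scene stay as the last step left them, time stands still between calls to the robot, and variables do not carry over. Pictures are saved under pics/ and viewed, at most 10 in all, crops included, and the job is handed in when it is done.

Besides the shell and the picture viewer there is one more tool, called after "Emit:" as name([rows], argument=value, ...), one row to a line, values as JSON. carry_out: Moves the arm, as the interface text tells. Its arguments: {"type":"object","properties":{"moves":{"type":"array","items":{"type":"array","items":{"type":"number"}}},"fingers":{"type":"number"},"force":{"type":"number"}},"required":["moves"]}

```bash
mkdir -p pics; cat > h.py <<'E'
import numpy as np, cv2
from scipy.spatial.transform import Rotation as R
from bench import read_state, viewer, r
def pts(c):
    z=c["range_z"]; v,u=np.indices(z.shape)
    p=np.stack([(u-c["cx"])/c["fx"]*z,(v-c["cy"])/c["fy"]*z,z],-1)
    return p@R.from_quat(c["orientation"]).as_matrix().T+np.array(c["xyz"])
E
python3 - <<'E'
from h import *
s=read_state(); print(s["time"],s["ee_pos"],s["eef_rot"],s["ft_force"],s["width"],r.finger_overhang)
print(R.from_quat(s["eef_rot"]).as_matrix().round(3))
for n in("scene","top"):
    c=viewer.camera(n); cv2.imwrite(f"pics/{n}0.png",c["pixels"][...,::-1]); np.save(n+"0.npy",c,allow_pickle=True)
    print(n,c["xyz"],c["orientation"],c["fx"])
    p=pts(c); z=p[...,2]; ok=c["range_z"]>0
    for lo,hi in((.19,.21),(.12,.14)):
        m=(ok&(z>lo)&(z<hi)&(c["pixels"].min(-1)>120)).astype(np.uint8)
        k,l,st,ce=cv2.connectedComponentsWithStats(m)
        for i in range(1,k):
            if st[i,4]>60: print(lo,st[i],ce[i].round(),np.median(p[l==i],0).round(4),p[l==i].min(0).round(3),p[l==i].max(0).round(3),c["pixels"][l==i].mean(0).round())
E
```

```text
0.0 [ 0.20111168 -0.59136905  0.23572708] [ 9.86594977e-01  1.63186446e-01 -1.45896637e-04 -7.16641652e-04] [-0.30107475 -0.39132085  0.11565248] 0.08701850964357226 0.014
[[ 0.947  0.322 -0.001]
 [ 0.322 -0.947  0.001]
 [-0.    -0.001 -1.   ]]
scene [ 0.93443737 -0.60026334  0.59457846] [ 0.85465192  0.2252318  -0.12111748 -0.45185317] 447.6926188498771
0.19 [167 175  25  11 189] [179. 180.] [ 0.4428 -0.1013  0.2018] [ 0.419 -0.12   0.2  ] [ 0.46  -0.08   0.204] [148. 141. 126.]
0.12 [372 162  20   8 101] [382. 166.] [0.6975 0.2495 0.1318] [0.677 0.233 0.13 ] [0.715 0.267 0.134] [148. 141. 126.]
0.12 [279 170  20   9 119] [289. 174.] [0.5403 0.1203 0.1317] [0.52  0.102 0.13 ] [0.557 0.141 0.135] [148. 141. 126.]
top [0.35933495 0.00752008 1.07678006] [ 0.71478862 -0.69058335  0.07857323 -0.07744753] 534.5424055444113
```

View pics/scene0.png

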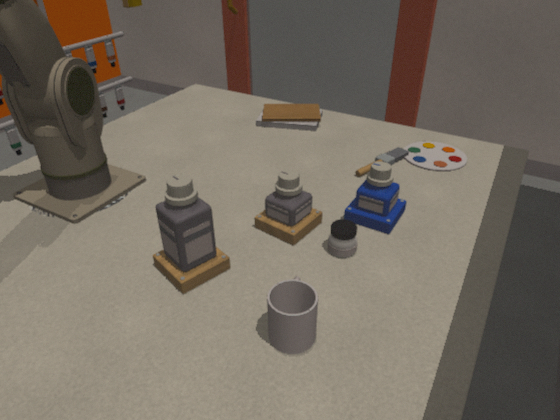

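View pics/top0.png

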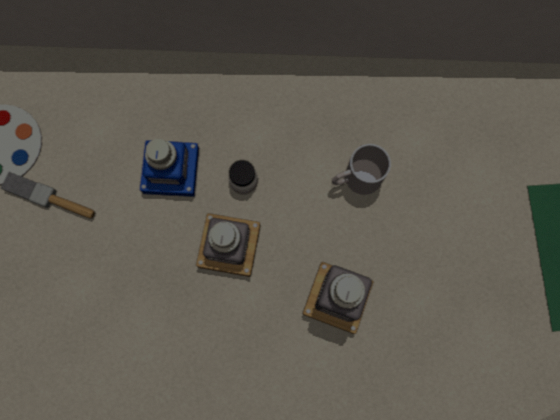

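Scene picture: three candidates for a capped bottle are the tall grey one (cap at 179,180), the short grey one (289,174) and the blue look-alike (381,166). The tall grey one fits because its cap is at z≈0.201 and its block is wooden; it is at (348,291) in the top view. Next I confirm it in a crop and measure it.

```bash
python3 - <<'E'
from h import *
def ray(c,u,v,h):
    d=R.from_quat(c["orientation"]).apply([(u-c["cx"])/c["fx"],(v-c["cy"])/c["fy"],1]); o=np.array(c["xyz"]); return o+d*(h-o[2])/d[2]
c=np.load("top0.npy",allow_pickle=True).item(); im=c["pixels"]
crop=im[240:340,290:400,::-1]; cv2.imwrite("pics/crop0.png",cv2.resize(crop,None,fx=5,fy=5,interpolation=cv2.INTER_CUBIC))
z=pts(c)[...,2]; print(z[285:298:3,342:356:3].round(3))
m=((z>.192)&(z<.215)).astype(np.uint8); m[:, :320]=0;m[:,380:]=0
k,l,st,ce=cv2.connectedComponentsWithStats(m); i=1+st[1:,4].argmax(); print(st[i],ce[i],ray(c,*ce[i],.201))
g=cv2.GaussianBlur(cv2.resize(im[...,1][250:335,300:395],None,fx=4,fy=4,interpolation=cv2.INTER_CUBIC),(5,5),0)
q=cv2.HoughCircles(g,cv2.HOUGH_GRADIENT,1,10,param1=80,param2=20,minRadius=45,maxRadius=75)
print(None if q is None else [(300+a/4,250+b/4,rr/4,ray(c,300+a/4-.4,250+b/4-.4,.201).round(4)) for a,b,rr in q[0][:4]])
s=np.load("scene0.npy",allow_pickle=True).item(); p=pts(s); zz=p[...,2]; mm=(zz>.196)&(zz<.206)&(np.indices(zz.shape)[1]>160)&(np.indices(zz.shape)[1]<200)
print("scene",(p[mm].min(0)+p[mm].max(0))/2,cv2.minEnclosingCircle(p[mm][:,:2].astype(np.float32)))
# block orientation
E
```

```text
[[0.2   0.202 0.202 0.199 0.202]
 [0.2   0.202 0.2   0.201 0.199]
 [0.199 0.2   0.204 0.203 0.201]
 [0.203 0.201 0.198 0.204 0.202]
 [0.201 0.201 0.201 0.201 0.203]]
[335 276  28  28 589] [348.19694397 289.12393888] [ 0.44030116 -0.09927832  0.201     ]
[(np.float32(348.125), np.float32(290.625), np.float32(17.7), array([ 0.4385, -0.0985,  0.201 ])), (np.float32(345.625), np.float32(290.875), np.float32(15.4), array([ 0.4379, -0.0944,  0.201 ])), (np.float32(347.875), np.float32(288.125), np.float32(14.775), array([ 0.4425, -0.0981,  0.201 ]))]
scene [ 0.44210002 -0.1022656   0.19977434] ((0.4423268735408783, -0.10313016176223755), 0.023663809522986412)
```

View pics/crop0.png

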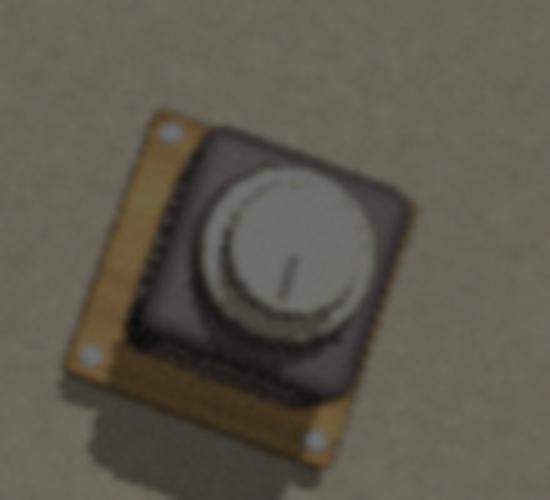

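The crop shows the tall grey bottle in its wooden block, cap top centred at about (290,235) in the crop, or (348,289) in the top image. That puts the cap axis at about (0.441, -0.100). I'm moving above it.

Emit:
carry_out([
  [0, 0, -0.6, 0, 0, 0],
  [0.8, -0.8, 0, 0, 0, 0],
  [0.8, -0.8, 0, 0, 0, 0],
  [0.8, -0.8, 0, 0, 0, 0],
  [0.8, -0.8, 0, 0, 0, 0],
  [0.8, -0.8, 0, 0, 0, 0],
  [0.8, -0.8, 0, 0, 0, 0],
  [0.8, -0.8, 0, 0, 0, 0],
  [0.8, -0.8, 0, 0, 0, 0],
  [0.8, -0.8, 0, 0, 0, 0],
  [0.8, -0.8, 0, 0, 0, 0],
  [0.8, -0.8, 0, 0, 0, 0],
  [0.6, -0.6, 0, 0, 0, 0],
  [0.2, -0.25, 0, 0, 0, 0],
  [0, 0, 0, 0, 0, 0],
  [0, 0, 0, 0, 0, 0],
], fingers=80, force=20)

```text
time: 2.1
ee_pos: [0.44, -0.1041, 0.2604]
eef_rot: [0.987, 0.162, -0.0, 0.0]
ft_force: [0.5, -0.5, 0.2]
width: 0.0802
grip_force: 0.0
```

```bash
python3 - <<'E'
from h import *
s=read_state(); print(s["time"],s["ee_pos"],s["ft_force"],np.round(s["joint_positions"],3)); M=R.from_quat(s["eef_rot"]).as_matrix(); print(M.round(3))
print(M.T@(np.array([.441,-.1005,.201])-s["ee_pos"])/.04)
c=viewer.camera("scene"); cv2.imwrite("pics/s1.png",cv2.resize(c["pixels"][80:230,80:280,::-1],None,fx=4,fy=4,interpolation=cv2.INTER_CUBIC))
E
```

```text
2.1 [ 0.43997506 -0.10409599  0.26038458] [ 0.48048553 -0.53574456  0.20343218] [ 0.719 -0.04  -0.565  1.829 -0.022  1.348 -1.085]
[[ 0.947  0.32  -0.   ]
 [ 0.32  -0.947 -0.   ]
 [-0.     0.    -1.   ]]
[ 0.05377589 -0.07720372  1.48457616]
```

View pics/s1.png

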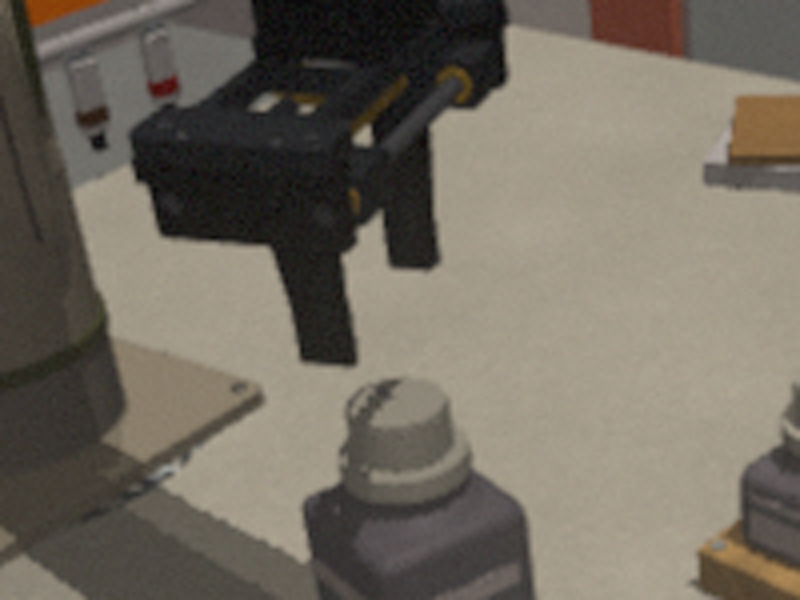

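The gripper hangs above the cap, with fingertips near crop (330,360) and (415,265) and the cap top near (400,395). The lateral offset looks suspicious, so I'll check it by projecting the TCP.

```bash
python3 - <<'E'
from h import *
s=read_state(); M=R.from_quat(s["eef_rot"]).as_matrix()
c=viewer.camera("scene"); t=viewer.camera("top"); cv2.imwrite("pics/t1.png",cv2.resize(t["pixels"][190:390,250:450,::-1],None,fx=3,fy=3))
def proj(c,P):
    q=R.from_quat(c["orientation"]).inv().apply(np.array(P)-c["xyz"]); return c["fx"]*q[0]/q[2]+c["cx"],c["fy"]*q[1]/q[2]+c["cy"]
e=s["ee_pos"]
for n,P in dict(capT=[.441,-.1005,.201],tipmid=e+M@[0,0,.014],tip1=e+M@[0,.04,.014],tip2=e+M@[0,-.04,.014]).items():
    u,v=proj(c,P); print(n,np.round(P,3),"crop",((u-80)*4,(v-80)*4))
p=pts(c); z=p[...,2]; im=c["pixels"].max(-1)
m=(z>.235)&(z<.29)&(c["range_z"]>0)&(im<70)
m[:,:140]=0;m[:,200:]=0
k,l,st,ce=cv2.connectedComponentsWithStats(m.astype(np.uint8))
for i in range(1,k):
    if st[i,4]>30: print(st[i],p[l==i].min(0).round(3),p[l==i].max(0).round(3),np.median(p[l==i],0).round(3))
E
```

```text
capT [ 0.441 -0.1    0.201] crop (np.float64(395.55407545760204), np.float64(401.37973480108553))
tipmid [ 0.44  -0.104  0.246] crop (np.float64(373.81111900282656), np.float64(311.07576659838537))
tip1 [ 0.453 -0.142  0.246] crop (np.float64(335.41136987184075), np.float64(356.0883007263143))
tip2 [ 0.427 -0.066  0.246] crop (np.float64(409.04466263653785), np.float64(269.77468726449524))
[176 123  14  24 247] [ 0.418 -0.071  0.249] [ 0.439 -0.055  0.29 ] [ 0.431 -0.065  0.268]
[150 147  19  24 308] [ 0.446 -0.158  0.249] [ 0.469 -0.143  0.29 ] [ 0.459 -0.152  0.27 ]
```

Emit:
carry_out([
  [0.05, -0.08, 0.5, 0, 0, 0],
  [0, 0, 0.5, 0, 0, 0],
  [0, 0, 0.4, 0, 0, 0],
  [0, 0, 0.23, 0, 0, 0],
  [0, 0, 0, 0, 0, 0],
  [0, 0, 0, 0, 0, 0],
])

```text
time: 3.0
ee_pos: [0.4417, -0.0991, 0.1959]
eef_rot: [0.987, 0.163, 0.0, 0.0]
ft_force: [0.5, 0.2, -0.5]
width: 0.0798
grip_force: 0.0
```

Emit:
carry_out([
  [0, 0, 0, 0, 0, 0],
  [0, 0, 0, 0, 0, 0],
  [0, 0, 0, 0, 0, 0],
  [0, 0, 0, 0, 0, 0],
  [0, 0, 0, 0, 0, 0],
  [0, 0, 0, 0, 0, 0],
  [0, 0, 0, 0, 0, 0],
  [0, 0, 0, 0, 0, 0],
], fingers=40, force=20)

```text
time: 4.0
ee_pos: [0.4417, -0.0998, 0.1955]
eef_rot: [0.987, 0.163, 0.0, 0.001]
ft_force: [1.6, -5.5, -0.9]
width: 0.0436
grip_force: 20.0
```

Emit:
carry_out([
  [0, 0.02, 0.1, 0, 0, 0],
  [0, 0, 0.1, 0, 0, 0],
  [0, 0, 0.05, 0, 0, 0],
  [0, 0, 0, 0, 0, 0],
  [0, 0, 0, 0, 0, 0],
])

```text
time: 4.62
ee_pos: [0.4425, -0.0998, 0.1871]
eef_rot: [0.987, 0.163, 0.001, 0.001]
ft_force: [-3.9, 0.6, 16.2]
width: 0.0438
grip_force: 20.0
```

Emit:
carry_out([
  [0, 0, 0.05, 0, 0, 0],
  [0, 0, 0.05, 0, 0, 0],
  [0, 0, 0, 0, 0, 0],
  [0, 0, 0, 0, 0, 0],
])

```text
time: 5.12
ee_pos: [0.443, -0.0996, 0.1852]
eef_rot: [0.987, 0.163, 0.001, 0.001]
ft_force: [-11.9, 2.0, 38.4]
width: 0.0437
grip_force: 30.5
```

Emit:
carry_out([
  [-0.02, 0, -0.03, 0, 0, 0],
  [0, 0, 0, 0, 0, -0.5],
  [0, 0, 0, 0, 0, -0.8],
  [0, 0, 0, 0, 0, -0.8],
  [0, 0, 0, 0, 0, -0.8],
  [0, 0, 0, 0, 0, 0],
])

```text
time: 5.88
ee_pos: [0.4424, -0.099, 0.1853]
eef_rot: [0.933, 0.359, 0.002, 0.001]
ft_force: [-5.7, 4.4, 24.9]
width: 0.0437
grip_force: 27.7
```

```bash
python3 - <<'E'
from h import *
s=read_state(); print(s["ee_pos"],s["ft_force"],s["torque"]); M=R.from_quat(s["eef_rot"]).as_matrix(); print(np.degrees(np.arctan2(M[1,0],M[0,0])),np.round(s["joint_positions"],2))
E
```

```text
[ 0.4424361  -0.09895312  0.18533127] [-5.69535348  4.399719   24.92979494] [1.0562402  1.39017925 0.00506996]
42.1340470270501 [ 0.71  0.02 -0.59  1.94  0.01  1.18 -0.72]
```

Emit:
carry_out([
  [0, 0, 0, 0, 0, -0.8],
  [0, 0, 0, 0, 0, -0.8],
  [0, 0, 0, 0, 0, -0.8],
  [0, 0, 0, 0, 0, -0.8],
  [0, 0, 0, 0, 0, -0.8],
  [0, 0, 0, 0, 0, -0.8],
  [0, 0, 0, 0, 0, -0.8],
  [0, 0, 0, 0, 0, -0.6],
  [0, 0, 0, 0, 0, 0],
  [0, 0, 0, 0, 0, 0],
])

```text
time: 7.12
ee_pos: [0.441, -0.0984, 0.1852]
eef_rot: [0.697, 0.717, 0.0, -0.0]
ft_force: [-14.7, 7.9, 33.7]
width: 0.0435
grip_force: 36.7
```

```bash
python3 - <<'E'
from h import *
s=read_state(); print(s["ee_pos"],s["ft_force"],s["torque"]); M=R.from_quat(s["eef_rot"]).as_matrix(); print(np.degrees(np.arctan2(M[1,0],M[0,0])),np.round(s["joint_positions"],2))
E
```

```text
[ 0.44098145 -0.09840314  0.18522541] [-14.65312967   7.91201034  33.67224513] [ 1.70056531e+00  3.45139758e+00 -2.20241270e-03]
91.65168553157633 [ 0.72  0.02 -0.6   1.94  0.01  1.19  0.14]
```

Emit:
carry_out([
  [0.02, -0.03, 0, 0, 0, -0.3],
  [0, 0, 0, 0, 0, -0.3],
  [0, 0, 0, 0, 0, 0],
  [0, 0, 0, 0, 0, 0],
])

```text
time: 7.62
ee_pos: [0.4407, -0.0985, 0.1852]
eef_rot: [0.667, 0.745, 0.001, 0.001]
ft_force: [-8.5, 3.7, 27.4]
width: 0.0434
grip_force: 34.1
```

```bash
python3 - <<'E'
from h import *
s=read_state(); print(s["ee_pos"],s["ft_force"],s["torque"]); M=R.from_quat(s["eef_rot"]).as_matrix(); print(np.degrees(np.arctan2(M[1,0],M[0,0])),np.round(s["joint_positions"],2))
E
```

```text
[ 0.44065691 -0.09849998  0.18524369] [-8.54110593  3.73524583 27.39697124] [ 0.88365638  2.02765074 -0.35310315]
96.38771083763453 [ 0.72  0.02 -0.6   1.94  0.01  1.19  0.23]
```

Torque of 0.35 N m means the cap is at its stop. I'll let it rise, open the fingers, then lift.

Emit:
carry_out([
  [0, 0, -0.1, 0, 0, 0],
  [0, 0, -0.1, 0, 0, 0],
  [0, 0, 0, 0, 0, 0],
])

```text
time: 8.0
ee_pos: [0.4405, -0.0985, 0.1913]
eef_rot: [0.666, 0.746, 0.001, 0.001]
ft_force: [1.2, 2.7, 8.1]
width: 0.0439
grip_force: 23.6
```

Emit:
carry_out([
  [0, 0, 0, 0, 0, 0],
  [0, 0, 0, 0, 0, 0],
  [0, 0, 0, 0, 0, 0],
  [0, 0, 0, 0, 0, 0],
  [0, 0, 0, 0, 0, 0],
  [0, 0, 0, 0, 0, 0],
], fingers=82)

```text
time: 8.75
ee_pos: [0.4395, -0.0992, 0.1904]
eef_rot: [0.667, 0.745, -0.0, -0.0]
ft_force: [0.2, -0.3, 0.3]
width: 0.0816
grip_force: 0.0
```

Emit:
carry_out([
  [0, 0, -0.3, 0, 0, 0],
  [0, 0, -0.6, 0, 0, 0],
  [0, 0, -0.8, 0, 0, 0],
  [0, 0, -0.8, 0, 0, 0],
  [-0.8, 0, 0, 0, 0, 0],
  [-0.8, 0, 0, 0, 0, 0],
  [-0.8, 0, 0, 0, 0, 0],
  [-0.8, 0, 0, 0, 0, 0],
  [-0.8, 0, 0, 0, 0, 0],
  [0, 0, 0, 0, 0, 0],
  [0, 0, 0, 0, 0, 0],
])

```text
time: 10.12
ee_pos: [0.4577, -0.2575, 0.291]
eef_rot: [0.666, 0.746, 0.0, 0.0]
ft_force: [0.2, -0.8, -0.0]
width: 0.082
grip_force: 0.0
```

```bash
python3 - <<'E'
from h import *
s=read_state(); print(s["time"],s["ee_pos"],s["ft_force"])
c=viewer.camera("top"); cv2.imwrite("pics/t2.png",cv2.resize(c["pixels"][130:350,180:420,::-1],None,fx=2.5,fy=2.5,interpolation=cv2.INTER_CUBIC))
print(np.median(pts(c)[284:294,343:353,2]))
E
```

```text
10.125 [ 0.45765088 -0.25750677  0.29104884] [ 0.21870988 -0.75203797 -0.00284929]
0.20126856405801563
```

View pics/t2.png

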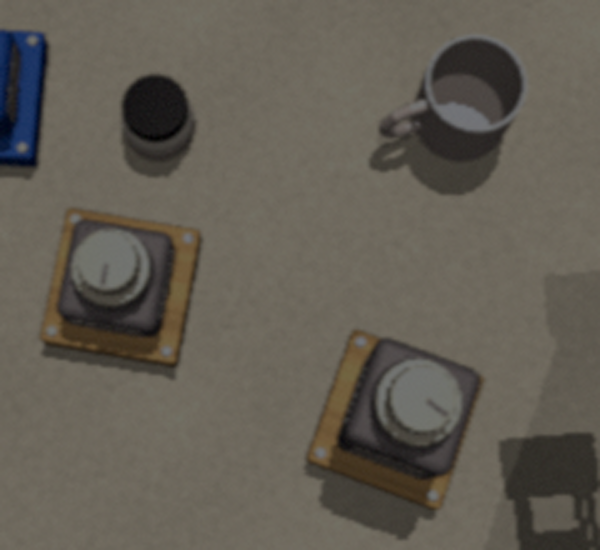

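The picture shows the tall cap's mark, from (428,400) to (448,413), turned about 70° anticlockwise. The cap top is back at 0.201 m, the short cap is unchanged, and the mug (470,95) and jar (157,115) haven't moved.

```bash
python3 -c "
from bench import r
print(r.close_job())"
```

```text
the job is handed in; nothing more can be done
None
```

The tall bottle is open: I pushed its cap down, turned it anticlockwise to its stop and let it spring back up. The short bottle is still closed, the mug and jar are where they were, and the job was handed in at about 10 s.

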